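Wedge a stage-column section tight in its collar

TASK

Take the wooden tapered key out of the blue rack and stand it, thin end down, in the gap on the side away from the robot, between the dark pad on the white column section and the collar wall, in the middle of the pad. Tap or press it down a little at a time until it is tight, so that it grips on its own when you let go, but do not force it, as the collar would split. Leave the packers and the other things on the bench where they are.

Things in the scene. Friction and masses are not known exactly. Their poses are not given: they have to be found in the camera images.
- key: Tapered brown hardwood key, 120 mm long, 30 mm wide, about 60 g, upright in a rack slot, thin end down. Origin: centre of the thin end face; z along it to the thick end; y across the 30 mm width (flat parallel faces to grip, e.g. 22 mm below the head); x across the thickness, 10 mm at the thin end growing evenly to 25 mm at the head (1 mm per 8 mm), alike on both sides (half-turn symmetric).
- stand: Plywood collar fixed to the bench, 210 x 170 mm, top edges at 93 mm height. Origin: underside, centre. In it stands a white plaster column section (drum), diameter 100 mm, top at 100 mm; on its +x side a dark pad 50 mm wide, top at 98 mm, then the gap, then the cheek (the collar's +x wall). Pad and cheek lean like the key's sides: the gap narrows downwards 1 mm per 8 mm.
- mouth (a point): Nominal centre of the gap at the collar's top edges, mid pad; axes as the stand: x across the gap from pad to cheek, y along it, z up. The gap is 15.5 mm wide here, but the drum stands up to 1.75 mm off either way along x, unmeasured: 13.7 to 17.3 mm, its middle up to 0.9 mm off, and the key first touches both sides with its thin end 30 to 58 mm below here. Floor 75 mm below.
- cheek (a point): Middle of the cheek's top edge. The drum bears on springy cork: once the key touches both sides, its side force on the cheek grows about 3 N per mm driven. Tight: 8 N or more, kept by friction when let go. Pushing straight down on the head with about 15 N gives that (side force about 1.0 to 1.3 times the push). Above 32 N the collar splits.
- key_head (a point): Centre of the key's flat 25 x 30 mm head face, 120 mm above its thin end; axes as the key. Here it is tapped.
- rack: Blue rack fixed to the bench, 170 x 60 mm, 55 mm high, with three slots 50 mm apart along its x, each 19 mm (x) by 36 mm (y) and 45 mm deep. Origin: centre of its underside. It holds the key and two packers in any order, all upright with their widths along the rack's y.
- packer_grey: Straight grey plastic packer 12 x 30 x 100 mm, upright in the rack; not used. Origin: centre of its foot.
- packer_red: Straight red plastic packer 16 x 30 x 85 mm, upright in the rack; not used. Origin: centre of its foot.
- mallet: Hammer lying at the back of the bench; not needed. Origin: underside.
- brush: Green-handled paint brush lying at the back; bystander.
- glue: Yellow glue bottle, 60 mm in diameter, 160 mm tall, standing; bystander.
- filler_can: Can, 90 mm in diameter, 100 mm tall, standing; bystander.
- pot: White open pot, 90 mm in diameter, 90 mm tall, standing; bystander.
- offcut: Timber offcut 140 x 45 x 45 mm lying; bystander.
Not all that is in view belongs to the job. What is meant by the key is not purple, and is the smaller of those in its own colour.

How it is judged:
By the outcome, as a careful person would: the job done as asked, in the order asked, and still so for the second after the job is handed in, with the robot touching nothing.
It also fails if it takes over 48 s, if anything falls off the work surface, if the arm or the gripper's body presses on something with over 40 N, if the wrist force passes 120 N, or if a joint passes its speed limit or range.

ROBOT

A 6-joint arm with a two-finger parallel gripper is mounted at the origin on the work surface. World frame = base frame: x ahead of the robot, y to its left, z up, the work surface at z = 0. Lengths are in m, angles in rad, forces in N, time in s.
With the tool pointing down it reaches from about 0.375 to 0.9 m from the base axis. Payload 3.1 kg.
Tool frame: the origin (TCP) lies midway between the tips of the shut fingers; the grasp point (between the pads) lies 19 mm behind it; z points along the fingers, y is the line along which they close (so a half turn about z gives the same grasp; the last joint's range is limited). The gripper opens to 87 mm and grips with 3 to 60 N. Pads are 19 mm wide; open, the fingers measure 117 mm over their backs; the gripper's body (75 mm by 190 mm) begins 51 mm behind the grasp point.
Start: joints at [0.944, 0.527, 1.433, -0, 1.181, -0.178], TCP at [0.271, 0.563, 0.223] pointing down, gripper open.
Joint ranges: [-3.08, 3.08], [-0.75, 2.2], [0.22, 2.44], [-1.43, 4.57], [0, 2.65], [-2.85, 2.85]. Speed limits (rad/s): [2.79, 2.79, 3.14, 3.14, 3.14, 3.14].

INTERFACE

Orientations are given as a unit quaternion [x, y, z, w].
In Python, from rig import get_obs, cams, job gives the robot as it stands.
- The arm moves only by the tool servo_tool, never from a script. Its argument "moves" is text: rows parted by semicolons, each of 5 numbers parted by spaces: the shift along the tool's x, y, z in m, then the turn about the tool's z in degrees, then the finger opening in m, from 0 to 0.087. In form: dx dy dz spin claw; .... A call has 1 to 10 rows; each row is the pose to reach, as a shift and turn from the pose commanded when the call began, along the tool's axes at that moment; what a row does not reach only later rows make up. A row lasts 1/12 s, in which the tool goes at most 41.7 mm and 7.16 degrees, less where a joint would pass 70% of its speed; a pose out of reach is approached as far as the arm can. A call with a gripper value outside its range is refused whole. The fingers move at their own pace and stop on an object; "grip_force" is the grip in N (left out, the last holds). Time passes only in rows, so rows that repeat a pose let the fingers close. It gives the time, the measured TCP pose, the force, the opening and the grip force at its end, in the units of the state.
- get_obs(): the state, without advancing time (a new reading comes with each control period).
- cams.camera(name): name is "side" or "top"; returns the picture (480x640x3 uint8, blue, green, red); there is no depth.
- cams.camera_model(name): a dict with "fx", "fy", "cx", "cy" (pixels), "R" (3x3) and "t" (3): a world point X has camera coordinates R X + t. Camera axes: x right, y down, z forward; pixel columns grow to the right and rows downward; lengths in m; the calibration is good to about 2 mm. A picture is of the moment at which its call begins. camera_model takes no time and is no camera call.
- job.hand_in(): hands the job in; it is judged then, once.
The state is a dict: "time": time; "q": joint angles; "joint_velocities": joint speeds; "joint_torque": joint torques, N m; "position": TCP position; "tool_rot": TCP orientation; "ft_force": force on the tool from outside, world axes, zero at the start; "moment": the same for the moment, N m; "grip_width": finger opening in m; "grip_force": force on a finger pad.
Only numpy, scipy, OpenCV 4.12 (cv2) and the standard library are available. Lean on these libraries where they do the work, as an engineer would, in place of code of your own. Each camera call takes 0.05 s, during which the arm holds its last target. There are 200 camera calls.

## Working session

There is one attempt and no reset: what is moved stays moved. The work goes in short steps, Python scripts to look and compute and a tool call to move; the robot and the scene stay as the last step left them, time stands still between calls to the robot, and variables do not carry over. Pictures are saved under pics/ and viewed, at most 10 in all, crops included, and the job is handed in when it is done.

Besides the shell and the picture viewer there is one more tool, called after "Request:" in YAML: its name, and indented under it one key for each argument. servo_tool: Moves the arm, as the interface text tells. Its arguments: {"type":"object","properties":{"moves":{"type":"string"},"grip_force":{"type":"number"}},"required":["moves"]}

```bash
mkdir -p pics; python3 - <<'E'
from rig import get_obs,cams,job
import cv2,numpy as np
np.set_printoptions(precision=4,suppress=True)
for n in("top","side"):
    cv2.imwrite(f"pics/{n}0.png",cams.camera(n)); m=cams.camera_model(n)
    R=np.array(m["R"]);print(n,m["fx"],m["cx"],m["cy"],R.tolist(),"C",-R.T@np.array(m["t"]))
o=get_obs();print(o)
E
```

```text
top 434.1353933910906 317.4833632932353 245.74552057862462 [[0.0066049907325324364, -0.999712040427228, 0.023069684051828323], [-0.9857824484386232, -0.010382988309767843, -0.16770556909092868], [0.167896808926722, -0.021633995899677107, -0.9855671624874867]] C [0.3943 0.0419 1.0907]
side 542.4406816500245 318.4671105174641 235.84609355077973 [[-0.9752744806240427, -0.22014706855884364, 0.01936377154512781], [-0.1239667691826439, 0.47243283104568407, -0.8726049852531084], [0.1829533481025182, -0.853429837980316, -0.4880426047620954]] C [0.2738 1.2979 0.8266]
{'time': 0.1, 'q': array([ 0.9435,  0.5284,  1.4338, -0.    ,  1.1814, -0.1785]), 'joint_velocities': array([ 0.0008, -0.0034, -0.0036, -0.0025, -0.0027, -0.0009]), 'joint_torque': array([ -0.0005, -44.0985, -17.715 ,   0.0635,   0.0534,  -0.    ]), 'position': array([0.2708, 0.5626, 0.2217]), 'tool_rot': array([ 0.2225,  0.9749, -0.0009, -0.0004]), 'ft_force': array([-0.4136,  0.6406,  1.1073]), 'moment': array([-0.0123,  0.0329,  0.0265]), 'grip_force': 0.0, 'grip_width': 0.08703354789678457}
```

View pics/top0.png

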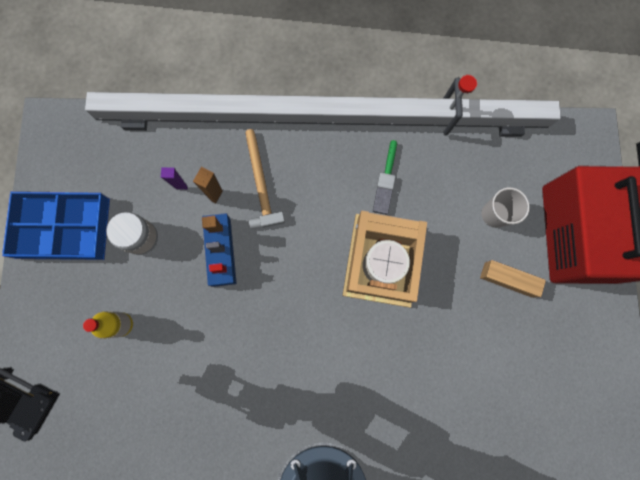

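View pics/side0.png

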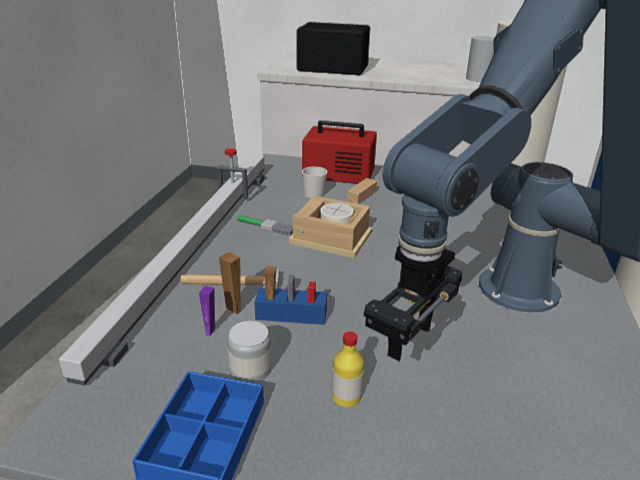

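The top view shows the rack at about (219,250) with the key nearest the far end at (212,223). The stand is at (387,260), with its gap on the upper (far) side at about row 233. The larger brown piece at (208,183) stands outside the rack and is a decoy.

```bash
cat > h.py <<'E'
import cv2,numpy as np
from rig import get_obs,cams,job
np.set_printoptions(precision=4,suppress=True)
M={n:cams.camera_model(n) for n in("top","side")}
def ray(n,uv):
    m=M[n];R=np.array(m["R"]);d=np.array([(uv[0]-m["cx"])/m["fx"],(uv[1]-m["cy"])/m["fy"],1.])
    return -R.T@np.array(m["t"]),R.T@d
def onz(n,uv,z):
    c,d=ray(n,uv);return c+d*(z-c[2])/d[2]
def proj(n,X):
    m=M[n];p=np.array(m["R"])@np.array(X)+np.array(m["t"]);return np.array([m["fx"]*p[0]/p[2]+m["cx"],m["fy"]*p[1]/p[2]+m["cy"]])
def tri(uvt,uvs):
    c1,d1=ray("top",uvt);c2,d2=ray("side",uvs)
    s=np.linalg.lstsq(np.c_[d1,-d2],c2-c1,rcond=None)[0];a=c1+s[0]*d1;b=c2+s[1]*d2
    return (a+b)/2,np.linalg.norm(a-b)
E
python3 - <<'E'
from h import *
t=cv2.imread("pics/top0.png");s=cv2.imread("pics/side0.png")
z=lambda im,x,y,w,h,k:cv2.resize(im[y:y+h,x:x+w],None,fx=k,fy=k,interpolation=cv2.INTER_CUBIC)
A=z(t,195,205,50,90,6);B=z(t,340,205,90,100,5)
o=np.zeros((600,800,3),np.uint8);o[:540,:300]=A;o[:500,310:760]=B;cv2.imwrite("pics/crop_top.png",o)
A=z(s,250,260,80,65,5);B=z(s,285,190,95,65,4)
o=np.zeros((600,800,3),np.uint8);o[:325,:400]=A;o[330:590,:380]=B;cv2.imwrite("pics/crop_side.png",o)
for n,im in(("top",t),("side",s)):
    hsv=cv2.cvtColor(im,cv2.COLOR_BGR2HSV)
    m=cv2.inRange(hsv,(100,130,30),(125,255,255))
    for c in cv2.findContours(m,cv2.RETR_EXTERNAL,cv2.CHAIN_APPROX_NONE)[0]:
        if cv2.contourArea(c)>150: print(n,cv2.minAreaRect(c),cv2.boundingRect(c))
E
```

```text
top ((218.3319854736328, 249.6516571044922), (70.16519927978516, 26.979652404785156), 84.80557250976562) (204, 214, 31, 72)
top ((55.55342102050781, 225.27557373046875), (104.19566345214844, 66.28138732910156), 1.123302698135376) (3, 192, 106, 67)
side ((197.6153564453125, 431.423095703125), (99.15386199951172, 135.2307891845703), 22.61986541748047) (132, 372, 132, 108)
side ((290.16424560546875, 305.7041931152344), (71.04583740234375, 31.96579933166504), 3.6913859844207764) (255, 288, 72, 36)
```

View pics/crop_top.png

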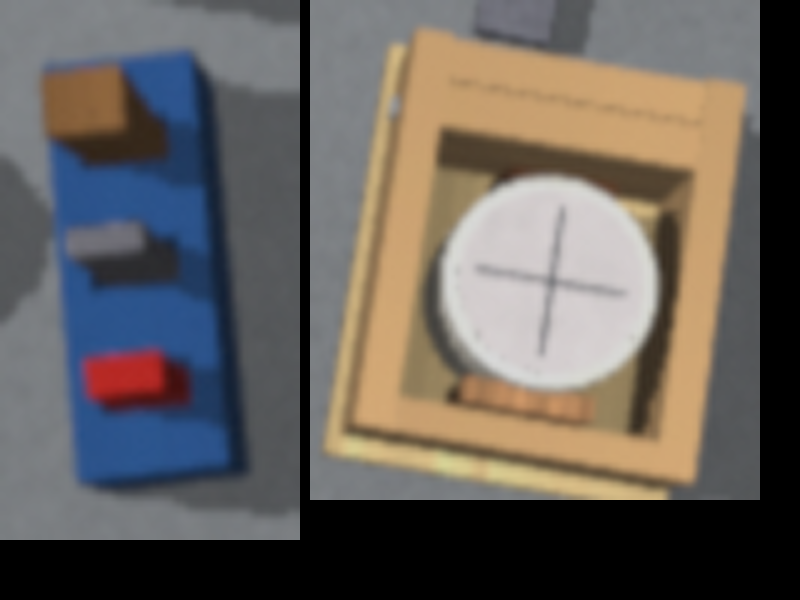

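View pics/crop_side.png

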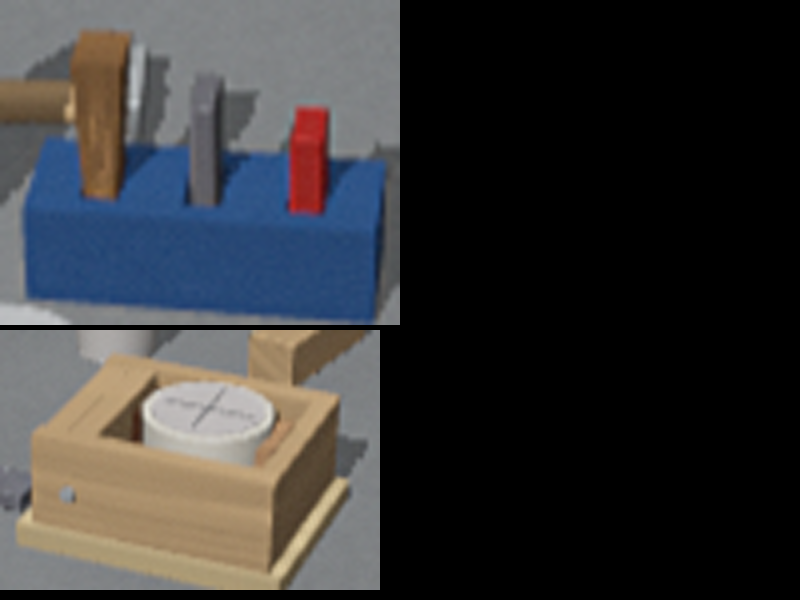

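The top crop shows the key head corners at crop (43,72),(122,65),(128,130),(50,138). The collar's outer corners are at (415,30),(745,88),(693,483),(352,430), the cheek's inner edge runs (443,130)–(693,172), and the drum centre is at (550,282). The side crop shows the order along the rack as key, grey, red.

```bash
python3 - <<'E'
from h import *
T=lambda p,x0,y0,k,ox=0,oy=0:((p[0]-ox+.5)/k-.5+x0,(p[1]-oy+.5)/k-.5+y0)
K=[T(p,195,205,6) for p in[(43,72),(122,65),(128,130),(50,138)]]
P=np.array([onz("top",p,.13) for p in K]);print("key",P,P.mean(0),np.linalg.norm(np.diff(P,axis=0),axis=1))
print("tri head",tri(np.mean(K,0),T((102,36),250,260,5)))
hd=[T(p,195,205,6) for p in[(43,62),(192,50),(228,470),(80,485)]]
P=np.array([onz("top",p,.055) for p in hd]);print("rack",P,P.mean(0),np.linalg.norm(np.diff(P,axis=0),axis=1))
d=P[2]+P[3]-P[0]-P[1];print("rack long deg",np.degrees(np.arctan2(d[1],d[0])))
C=[T(p,340,205,5,310) for p in[(415,30),(745,88),(693,483),(352,430)]]
P=np.array([onz("top",p,.093) for p in C]);print("collar",P,P.mean(0),np.linalg.norm(np.diff(P,axis=0),axis=1))
x=P[0]+P[1]-P[2]-P[3];print("x-axis deg",np.degrees(np.arctan2(x[1],x[0])));y=P[0]+P[3]-P[1]-P[2];print("y deg",np.degrees(np.arctan2(y[1],y[0])))
I=[T(p,340,205,5,310) for p in[(443,130),(693,172),(658,440),(400,405)]]
I=np.array([onz("top",p,.093) for p in I]);print("inner",I)
D=onz("top",T((550,282),340,205,5,310),.1);print("drum",D)
xh=np.array([x[0],x[1]])/np.hypot(*x[:2]);yh=np.array([-xh[1],xh[0]])
for n,a in(("collar c",P.mean(0)),("drum",D),*[("I",i) for i in I],("O",P[0]),("O",P[1])):print(n,(a[:2]-D[:2])@xh,(a[:2]-D[:2])@yh)
E
```

```text
key [[0.622  0.2825 0.13  ]
 [0.6251 0.2531 0.13  ]
 [0.6001 0.2497 0.13  ]
 [0.5967 0.2786 0.13  ]] [0.611  0.2659 0.13  ] [0.0296 0.0252 0.0291]
tri head (array([0.6101, 0.2647, 0.1356]), np.float64(0.000888008903751477))
rack [[0.6439 0.3015 0.055 ]
 [0.6497 0.2415 0.055 ]
 [0.4791 0.2202 0.055 ]
 [0.4727 0.2782 0.055 ]] [0.5613 0.2604 0.055 ] [0.0602 0.1719 0.0583]
rack long deg -172.5724519487215
collar [[ 0.6499 -0.0817  0.093 ]
 [ 0.6236 -0.238   0.093 ]
 [ 0.4376 -0.2074  0.093 ]
 [ 0.4606 -0.0508  0.093 ]] [ 0.5429 -0.1445  0.093 ] [0.1586 0.1884 0.1583]
x-axis deg -9.317069090129444
y deg 81.05480578084607
inner [[ 0.6016 -0.0944  0.093 ]
 [ 0.5828 -0.212   0.093 ]
 [ 0.4572 -0.1918  0.093 ]
 [ 0.4723 -0.073   0.093 ]]
drum [ 0.5291 -0.1421  0.1   ]
collar c 0.014050178220699134 -6.195066492832796e-05
drum 0.0 0.0
I 0.06388406599812779 0.05886468026025496
I 0.06436181686095385 -0.060239213521187995
I -0.06290149006482502 -0.06067056373344901
I -0.06725403630147138 0.05906376572807203
O 0.10941261278525911 0.07921980978847748
O 0.10877885695853151 -0.07934371111833413
```

Request:
servo_tool:
  moves: "-0.02 -0.005 -0.01 0 0.087; -0.06 -0.015 -0.02 -5 0.087; -0.10 -0.027 -0.03 -10 0.087; -0.14 -0.038 -0.03 -15 0.087; -0.18 -0.05 -0.03 -20 0.087; -0.22 -0.06 -0.03 -25 0.087; -0.26 -0.072 -0.03 -30 0.087; -0.30 -0.083 -0.03 -33 0.087; -0.33 -0.091 -0.03 -33 0.087; -0.35 -0.097 -0.03 -33 0.087"

```text
time: 0.93
position: [0.5471, 0.3209, 0.252]
tool_rot: [-0.062, 0.998, -0.001, 0.0]
ft_force: [-0.0, 1.1, -0.2]
grip_width: 0.087
grip_force: 0.0
```

```bash
python3 - <<'E'
from h import *
T=lambda p,x0,y0,k:((p[0]+.5)/k-.5+x0,(p[1]+.5)/k-.5+y0)
print("decoy top",tri((206,176),(230,257)),"foot(side px)",onz("side",(235,311),0))
print("purple top",tri((168,173),(207,289)))
o=get_obs();print(o["position"],o["tool_rot"],o["ft_force"],o["time"])
E
```

```text
decoy top (array([0.7083, 0.2717, 0.1525]), np.float64(0.003237416849712755)) foot(side px) [0.7004 0.2793 0.    ]
purple top (array([0.7268, 0.3676, 0.1213]), np.float64(0.0005305913981250428))
[0.5471 0.3209 0.252 ] [-0.0621  0.9981 -0.0005  0.0002] [-0.029   1.0641 -0.1643] 0.9333
```

Request:
servo_tool:
  moves: "-0.028 -0.031 0.02 0 0.087; -0.056 -0.063 0.04 0 0.087; -0.056 -0.063 0.07 0 0.087; -0.056 -0.063 0.09 0 0.087; -0.056 -0.063 0.10 0 0.087; -0.056 -0.063 0.10 0 0.087"

```text
time: 1.43
position: [0.6056, 0.2677, 0.149]
tool_rot: [-0.063, 0.998, -0.001, -0.004]
ft_force: [-0.6, -0.1, -0.1]
grip_width: 0.0871
grip_force: 0.0
```

```bash
python3 - <<'E'
from h import *
o=get_obs();print(o["position"],o["tool_rot"],o["ft_force"],o["time"])
s=cams.camera("side");t=cams.camera("top")
o=np.zeros((600,800,3),np.uint8)
a=cv2.resize(s[190:330,210:390],None,fx=4,fy=4,interpolation=cv2.INTER_CUBIC)[:560,:720];o[:a.shape[0],:a.shape[1]]=a
cv2.imwrite("pics/s1.png",o)
for p in[(.611,.2659,.13),(.6110,.2659,.055)]:print(proj("side",p),(proj("side",p)-[210,190])*4)
E
```

```text
[0.6056 0.2677 0.149 ] [-0.0633  0.998  -0.0006 -0.0036] [-0.5822 -0.0574 -0.0692] 1.4333
[269.7361 269.0446] [238.9443 316.1785]
[270.4912 295.0382] [241.9646 420.1528]
```

View pics/s1.png

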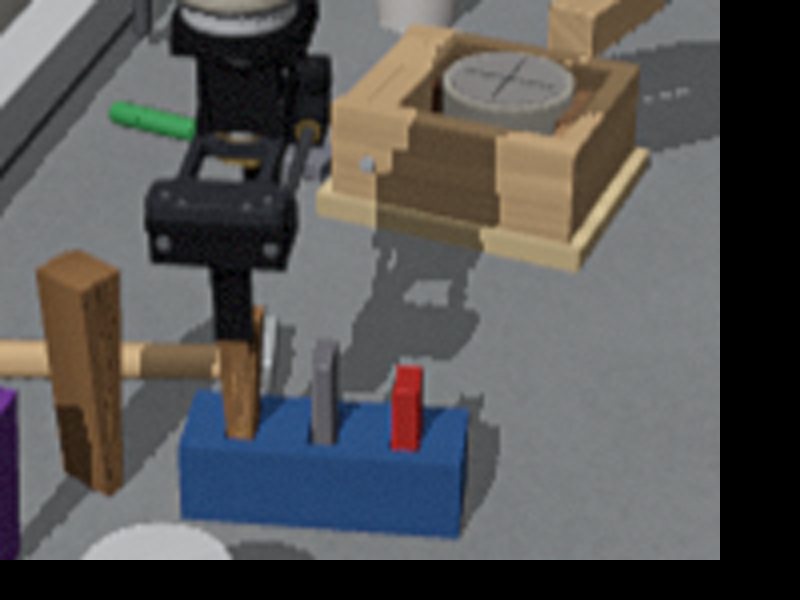

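The side view shows the near finger at crop (232,300), in front of the key, whose foot enters the slot at (241,435). The tool is lined up to within a few mm.

Request:
servo_tool:
  moves: "0 0 0.02 0 0.087; 0 0 0.04 0 0.087; 0 0 0.055 0 0.087; 0 0 0.062 0 0.087; 0 0 0.062 0 0.087; 0 0 0.062 0 0.087"

```text
time: 2.03
position: [0.6086, 0.2692, 0.092]
tool_rot: [-0.064, 0.998, 0.0, 0.001]
ft_force: [-0.5, 0.3, -0.6]
grip_width: 0.087
grip_force: 0.0
```

Request:
servo_tool:
  moves: "-0.0015 -0.0037 0.003 0 0.087; -0.0015 -0.0037 0.003 0 0.05; -0.0015 -0.0037 0.003 0 0.03; -0.0015 -0.0037 0.003 0 0.02; -0.0015 -0.0037 0.003 0 0.02; -0.0015 -0.0037 0.003 0 0.02; -0.0015 -0.0037 0.003 0 0.02; -0.0015 -0.0037 0.003 0 0.02; -0.0015 -0.0037 0.003 0 0.02"
  grip_force: 25

```text
time: 2.78
position: [0.6099, 0.265, 0.0875]
tool_rot: [-0.064, 0.998, -0.0, -0.0]
ft_force: [-0.3, -0.2, 0.0]
grip_width: 0.0414
grip_force: 0.0
```

Request:
servo_tool:
  moves: "0 0 0 0 0.02; 0 0 0 0 0.02; 0 0 0 0 0.02; 0 0 0 0 0.02; 0 0 0 0 0.02; 0 0 0 0 0.02"

```text
time: 3.28
position: [0.6098, 0.265, 0.0875]
tool_rot: [-0.064, 0.998, -0.0, -0.0]
ft_force: [0.2, -0.1, -0.5]
grip_width: 0.0301
grip_force: 25.0
```

Request:
servo_tool:
  moves: "0 0 -0.006 0 0.02; 0 0 -0.015 0 0.02; 0 0 -0.03 0 0.02; 0 0 -0.05 0 0.02; 0 0 -0.075 0 0.02; 0 0 -0.10 0 0.02; 0 0 -0.125 0 0.02; 0 0 -0.14 0 0.02; 0 0 -0.145 0 0.02; 0 0 -0.145 0 0.02"

```text
time: 4.12
position: [0.6109, 0.2653, 0.2352]
tool_rot: [-0.064, 0.998, 0.0, 0.002]
ft_force: [-0.8, -0.1, -0.9]
grip_width: 0.0301
grip_force: 25.0
```

Request:
servo_tool:
  moves: "0.003 -0.015 0 0 0.02; 0.008 -0.045 0 3 0.02; 0.015 -0.08 0 6 0.02; 0.022 -0.115 0 9 0.02; 0.03 -0.15 0 12 0.02; 0.036 -0.185 0 15 0.02; 0.043 -0.22 0 16.5 0.02; 0.05 -0.25 0 16.5 0.02; 0.054 -0.275 0 16.5 0.02; 0.056 -0.29 0 16.5 0.02"

```text
time: 4.95
position: [0.5891, -0.0335, 0.2306]
tool_rot: [0.082, 0.997, -0.0, -0.002]
ft_force: [-1.0, -0.2, 0.3]
grip_width: 0.0298
grip_force: 25.0
```

Request:
servo_tool:
  moves: "-0.003 -0.025 0 0 0.02; -0.007 -0.055 0 0 0.02; -0.01 -0.085 0 0 0.02; -0.013 -0.105 0 0 0.02; -0.0145 -0.114 0 0 0.02; -0.015 -0.116 0 0 0.02; -0.015 -0.116 0 0 0.02; -0.015 -0.116 0 0 0.02"

```text
time: 5.62
position: [0.5867, -0.1455, 0.2318]
tool_rot: [0.08, 0.997, 0.001, -0.001]
ft_force: [0.1, 0.3, -0.3]
grip_width: 0.0298
grip_force: 25.0
```

```bash
python3 - <<'E'
from h import *
s=cams.camera("side")
o=get_obs();print(o["position"],o["tool_rot"],o["ft_force"],o["time"])
t=cams.camera("top");
o=np.zeros((600,800,3),np.uint8)
a=cv2.resize(s[130:260,270:390],None,fx=4.5,fy=4.5,interpolation=cv2.INTER_CUBIC);o[:a.shape[0],:a.shape[1]]=a
a=cv2.resize(t[200:310,340:400],None,fx=4,fy=4,interpolation=cv2.INTER_CUBIC);o[:a.shape[0],545:545+a.shape[1]]=a
cv2.imwrite("pics/s2.png",o);cv2.imwrite("pics/side2.png",s)
E
```

```text
[ 0.5869 -0.1452  0.2321] [ 0.0797  0.9968  0.0005 -0.0006] [ 0.2759 -0.1748  0.033 ] 5.6667
```

View pics/s2.png

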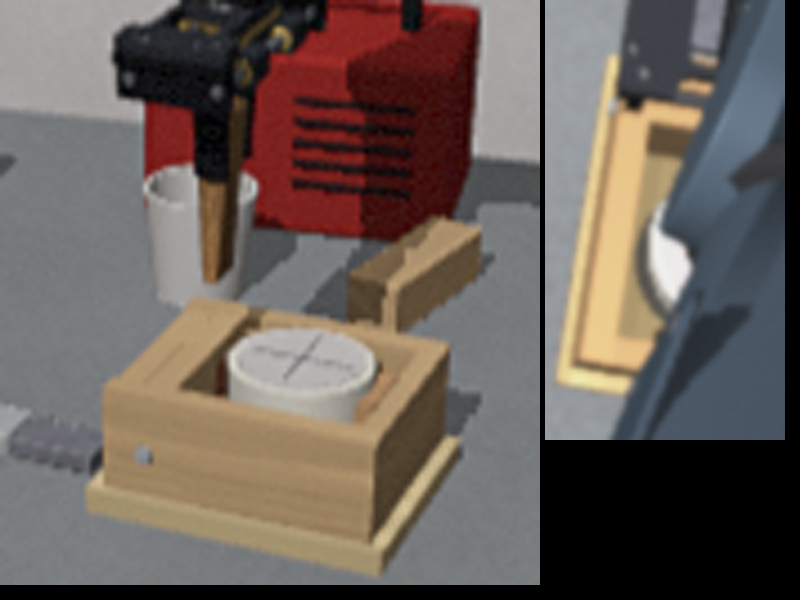

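The side view shows the key hanging above the gap. Its foot edge on the near face runs from crop (202,280) to (220,283), and the cheek's inner near corner is at about (182,390).

```bash
python3 - <<'E'
from h import *
T=lambda p:((p[0]+.5)/4.5-.5+270,(p[1]+.5)/4.5-.5+130)
o=get_obs();tcp=o["position"];print(tcp)
xh=np.array([.9873,-.159]);yh=np.array([.159,.9873])
zf=tcp[2]-.0775
P=[onz("side",T(p),zf) for p in[(202,280),(220,283)]];F=np.mean(P,0);print("foot +y face",P,"centre xy",F[:2]-.015*yh)
E=onz("side",T((182,390)),.093);print("cheek inner near corner (side)",E,"top had .6016 -.0944")
O=[(P_,onz("side",T(q),.093)) for P_,q in(((.6499,-.0817),(107,383)),((.4606,-.0508),(378,440)),((.6236,-.238),(195,300)),((.4376,-.2074),(449,345)))]
for a,b in O:print("outer top",a,"side",b)
D=onz("side",T((303,357)),.1);print("drum side",D,"top .5291 -.1421")
c=F[:2]-.015*yh
print("foot rel drum along x:",(c-D[:2])@xh," rel corner",(c-E[:2])@xh,"y rel drum",(c-D[:2])@yh)
E
```

```text
[ 0.5871 -0.1451  0.2323]
foot +y face [array([ 0.5959, -0.1348,  0.1548]), array([ 0.5834, -0.1333,  0.1548])] centre xy [ 0.5872 -0.1488]
cheek inner near corner (side) [ 0.599  -0.0943  0.093 ] top had .6016 -.0944
outer top (0.6499, -0.0817) side [ 0.6492 -0.0914  0.093 ]
outer top (0.4606, -0.0508) side [ 0.4624 -0.0587  0.093 ]
outer top (0.6236, -0.238) side [ 0.6226 -0.2323  0.093 ]
outer top (0.4376, -0.2074) side [ 0.4379 -0.2069  0.093 ]
drum side [ 0.5288 -0.149   0.1   ] top .5291 -.1421
foot rel drum along x: 0.05769499768931218  rel corner -0.0029296611090046457 y rel drum 0.009420772294946244
```

```bash
python3 - <<'E'
from h import *
xh=np.array([.9873,-.159]);yh=np.array([.159,.9873])
for n in("top","side"):
    im=cv2.imread(f"pics/{n}0.png");h=cv2.cvtColor(im,cv2.COLOR_BGR2HSV)
    m=cv2.inRange(h,(0,0,165 if n=="top" else 150),(180,45,255))
    for c in cv2.findContours(m,cv2.RETR_EXTERNAL,cv2.CHAIN_APPROX_NONE)[0]:
        x,y,w,hh=cv2.boundingRect(c)
        if cv2.contourArea(c)>200 and 300<x+w/2<420 and 200<y+hh/2<290:
            e=cv2.fitEllipse(cv2.convexHull(c));X=onz(n,e[0],.1);print(n,"drum ellipse",e,X)
# intensity profiles along collar x at z=.093, origin top drum estimate
D=np.array([.5291,-.1421])
def prof(n,z,s,off):
    im=cv2.imread(f"pics/{n}0.png")
    g=np.array([[proj(n,[*(D+a*xh+b*yh),z]) for a in s] for b in off],np.float32)
    return cv2.remap(im,g[...,0],g[...,1],cv2.INTER_LINEAR).mean(0)
s=np.arange(.040,.116,.002)
p=prof("top",.093,s,np.arange(-.012,.0121,.004))
print("top x prof");print([(int(round(a*1000)),*map(int,v)) for a,v in zip(s,p)])
s=np.arange(-.105,-.05,.002)
E
```

```text
top drum ellipse ((387.4114685058594, 261.2341613769531), (42.171112060546875, 43.215087890625), 127.48881530761719) [ 0.5285 -0.1417  0.1   ]
side drum ellipse ((336.87548828125, 212.6851043701172), (20.9879207611084, 35.36383819580078), 96.070556640625) [ 0.5242 -0.1243  0.1   ]
top x prof
[(40, 205, 205, 210), (42, 207, 207, 211), (44, 208, 210, 212), (46, 205, 209, 210), (48, 188, 195, 197), (50, 152, 161, 166), (52, 101, 112, 124), (54, 63, 79, 95), (56, 50, 68, 84), (58, 48, 67, 82), (60, 48, 67, 82), (62, 53, 74, 91), (64, 66, 94, 117), (66, 87, 124, 155), (68, 104, 149, 186), (70, 110, 159, 198), (72, 112, 161, 201), (74, 112, 161, 201), (76, 113, 161, 201), (78, 113, 161, 201), (80, 113, 161, 201), (82, 112, 160, 201), (84, 110, 158, 198), (86, 107, 153, 190), (88, 104, 148, 186), (90, 107, 153, 191), (92, 111, 159, 198), (94, 113, 161, 202), (96, 113, 162, 202), (98, 113, 161, 202), (100, 113, 162, 202), (102, 113, 162, 202), (104, 114, 160, 200), (106, 115, 155, 190), (108, 116, 143, 168), (110, 114, 125, 135), (112, 110, 111, 112), (114, 108, 105, 103), (116, 107, 104, 102)]
```

Request:
servo_tool:
  moves: "0.0007 -0.0065 0.01 0 0.02; 0.0007 -0.0065 0.025 0 0.02; 0.0007 -0.0065 0.04 0 0.02; 0.0007 -0.0065 0.05 0 0.02; 0.0007 -0.0065 0.053 0 0.02; 0.0007 -0.0065 0.053 0 0.02; 0.0007 -0.0065 0.053 0 0.02"

```text
time: 6.3
position: [0.5859, -0.1529, 0.1796]
tool_rot: [0.08, 0.997, -0.0, 0.0]
ft_force: [0.7, 0.1, -0.5]
grip_width: 0.0296
grip_force: 25.0
```

```bash
python3 - <<'E'
from h import *
s=cams.camera("side")
o=get_obs();print(o["position"],o["tool_rot"],o["ft_force"],o["time"])
t=cams.camera("top")
o=np.zeros((600,800,3),np.uint8)
a=cv2.resize(s[180:260,285:375],None,fx=7,fy=7,interpolation=cv2.INTER_CUBIC);o[:a.shape[0],:a.shape[1]]=a
cv2.imwrite("pics/s3.png",o)
E
```

```text
[ 0.5862 -0.1531  0.1801] [ 0.0802  0.9968 -0.0002  0.0006] [-0.2787 -0.0864 -0.6633] 6.35
```

View pics/s3.png

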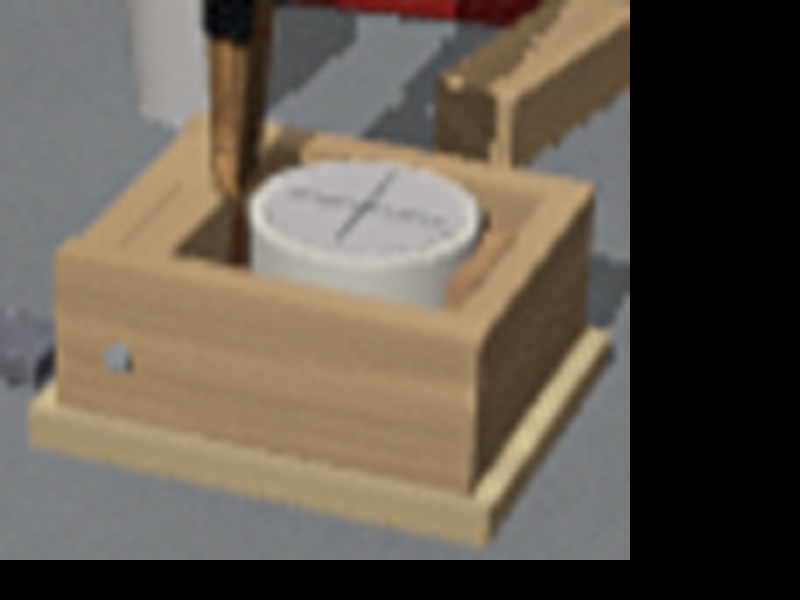

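The side view shows the foot tip at about crop (213–238,190), about 1 cm above the mouth. The cheek's inner near corner is at (175,250) and the pad is at (240,240). The key may sit slightly towards the cheek, so I will check the numbers.

```bash
python3 - <<'E'
from h import *
T=lambda p:((p[0]+.5)/7-.5+285,(p[1]+.5)/7-.5+180)
xh=np.array([.9873,-.159]);yh=np.array([.159,.9873]);D=np.array([.5285,-.1417])
tcp=get_obs()["position"];zf=tcp[2]-.0775
C=lambda X:(np.array(proj("side",X))-[285,180]+.5)*7-.5
print("pred cheek near corner",C([*(D+.0655*xh+.0595*yh),.093]),"far",C([*(D+.0655*xh-.0595*yh),.093]))
print("pred cheek at near face",C([*(D+.0655*xh+.015*yh),.093]),"pred pad edge",C([*(D+.050*xh+.015*yh),.093]))
k=tcp[:2]+.0005*xh
print("key rel drum",(k-D)@xh,(k-D)@yh)
for a in(.005,-.005):print("pred foot near corners",C([*(k+a*xh+.015*yh),zf]))
print("drum centre pred",C([*D,.1]),"obs ~(367,206)"," drum left rim pred",C([*(D+.05*xh),.1]),"drum +y rim",C([*(D+.05*yh),.1]),"-y",C([*(D-.05*yh),.1]),"-x",C([*(D-.05*xh),.1]))
print("outer corners pred",[C([*p,.093]) for p in((.6499,-.0817),(.4606,-.0508),(.6236,-.238),(.4376,-.2074))])
E
```

```text
pred cheek near corner [169.4777 256.9348] far [272.1854 146.1501]
pred cheek at near face [209.303  213.9775] pred pad edge [242.5831 220.5403]
key rel drum 0.059360152874861905 -0.0021901363216790277
pred foot near corners [214.0351 191.8912]
pred foot near corners [235.5371 196.0869]
drum centre pred [364.0265 212.9577] obs ~(367,206)  drum left rim pred [255.7574 191.9102] drum +y rim [322.7772 261.6965] -y [403.2669 166.5924] -x [474.4175 234.4177]
outer corners pred [array([ 54.2186, 256.0021]), array([484.505, 344.21 ]), array([199.4094, 111.5711]), array([594.5562, 186.58  ])]
```

Request:
servo_tool:
  moves: "0.0022 0.002 0 0 0.02; 0.0022 0.002 0.004 0 0.02; 0.0022 0.002 0.009 0 0.02; 0.0022 0.002 0.014 0 0.02; 0.0022 0.002 0.018 0 0.02; 0.0022 0.002 0.020 0 0.02; 0.0022 0.002 0.020 0 0.02"

```text
time: 6.98
position: [0.5844, -0.1509, 0.159]
tool_rot: [0.08, 0.997, -0.0, 0.001]
ft_force: [2.4, -0.7, -1.0]
grip_width: 0.0297
grip_force: 25.0
```

Request:
servo_tool:
  moves: "0 0 0.002 0 0.02; 0 0 0.004 0 0.02; 0 0 0.006 0 0.02; 0 0 0.006 0 0.02; 0 0 0.006 0 0.02"

```text
time: 7.4
position: [0.5846, -0.151, 0.1535]
tool_rot: [0.08, 0.997, -0.0, 0.001]
ft_force: [4.1, -1.2, -2.4]
grip_width: 0.0298
grip_force: 25.0
```

Request:
servo_tool:
  moves: "-0.0005 0 0 0 0.02; -0.001 0 0 0 0.02; -0.001 0 0 0 0.02; -0.001 0 0 0 0.02"

```text
time: 7.73
position: [0.5848, -0.151, 0.1535]
tool_rot: [0.08, 0.997, -0.0, 0.0]
ft_force: [2.2, -1.6, -2.2]
grip_width: 0.03
grip_force: 25.0
```

Request:
servo_tool:
  moves: "-0.0005 0 0 0 0.02; -0.001 0 0 0 0.02; -0.001 0 0 0 0.02; -0.001 0 0 0 0.02"

```text
time: 8.07
position: [0.5851, -0.1507, 0.1535]
tool_rot: [0.08, 0.997, 0.0, -0.001]
ft_force: [1.6, 0.9, -1.1]
grip_width: 0.0303
grip_force: 25.0
```

Request:
servo_tool:
  moves: "0 0 0.002 0 0.02; 0 0 0.004 0 0.02; 0 0 0.006 0 0.02; 0 0 0.008 0 0.02; 0 0 0.008 0 0.02; 0 0 0.008 0 0.02"

```text
time: 8.57
position: [0.5855, -0.1508, 0.1451]
tool_rot: [0.08, 0.997, 0.0, -0.0]
ft_force: [1.4, -0.0, -0.7]
grip_width: 0.03
grip_force: 25.0
```

Request:
servo_tool:
  moves: "0 0 0.002 0 0.02; 0 0 0.004 0 0.02; 0 0 0.006 0 0.02; 0 0 0.006 0 0.02; 0 0 0.006 0 0.02"

```text
time: 8.98
position: [0.5858, -0.151, 0.1393]
tool_rot: [0.08, 0.997, 0.0, 0.0]
ft_force: [1.4, -1.0, -2.7]
grip_width: 0.0297
grip_force: 25.0
```

Request:
servo_tool:
  moves: "0 0 0.002 0 0.02; 0 0 0.004 0 0.02; 0 0 0.004 0 0.02; 0 0 0.004 0 0.02"

```text
time: 9.32
position: [0.5857, -0.151, 0.1361]
tool_rot: [0.081, 0.997, -0.0, 0.0]
ft_force: [-0.5, 0.7, 5.5]
grip_width: 0.03
grip_force: 25.0
```

Request:
servo_tool:
  moves: "0 0 0.001 0 0.02; 0 0 0.001 0 0.02; 0 0 0.001 0 0.02"

```text
time: 9.57
position: [0.5858, -0.1511, 0.1356]
tool_rot: [0.081, 0.997, -0.0, 0.0]
ft_force: [0.0, 0.5, 7.0]
grip_width: 0.03
grip_force: 25.0
```

Request:
servo_tool:
  moves: "0 0 0.001 0 0.02; 0 0 0.0015 0 0.02; 0 0 0.0015 0 0.02"

```text
time: 9.82
position: [0.5857, -0.1511, 0.1348]
tool_rot: [0.08, 0.997, -0.0, 0.0]
ft_force: [-2.0, 0.6, 11.2]
grip_width: 0.0303
grip_force: 25.0
```

Request:
servo_tool:
  moves: "0 0 0 0 0.06; 0 0 0 0 0.06; 0 0 0 0 0.06; 0 0 0 0 0.06; 0 0 0 0 0.06; 0 0 -0.01 0 0.06; 0 0 -0.03 0 0.06; 0 0 -0.05 0 0.06; 0 0 -0.065 0 0.06; 0 0 -0.068 0 0.0"

```text
time: 10.65
position: [0.5876, -0.1518, 0.2046]
tool_rot: [0.08, 0.997, -0.001, 0.003]
ft_force: [0.8, -0.2, 0.1]
grip_width: 0.0575
grip_force: 0.0
```

Request:
servo_tool:
  moves: "0 0 0 0 0; 0 0 0 0 0; 0 0 0 0 0; 0 0 0 0 0; 0 0 0 0 0; 0 0 0 0 0; 0 0 0 0 0; 0 0 0 0 0; 0 0 0 0 0; 0 0 0 0 0"

```text
time: 11.48
position: [0.5858, -0.151, 0.201]
tool_rot: [0.08, 0.997, -0.0, 0.0]
ft_force: [0.0, 0.3, 0.6]
grip_width: 0.0017
grip_force: 0.0
```

```bash
python3 - <<'E'
from h import *
s=cams.camera("side")
o=get_obs();print(o["position"],o["tool_rot"],o["ft_force"],o["time"],o["grip_width"])
o=np.zeros((600,800,3),np.uint8)
a=cv2.resize(s[150:250,285:385],None,fx=6,fy=6,interpolation=cv2.INTER_CUBIC);o[:,:600]=a
cv2.imwrite("pics/s4.png",o)
E
```

```text
[ 0.5857 -0.151   0.2011] [ 0.0803  0.9968 -0.      0.    ] [ 0.338  -0.379   0.5998] 11.5333 0.0008512203954967477
```

View pics/s4.png

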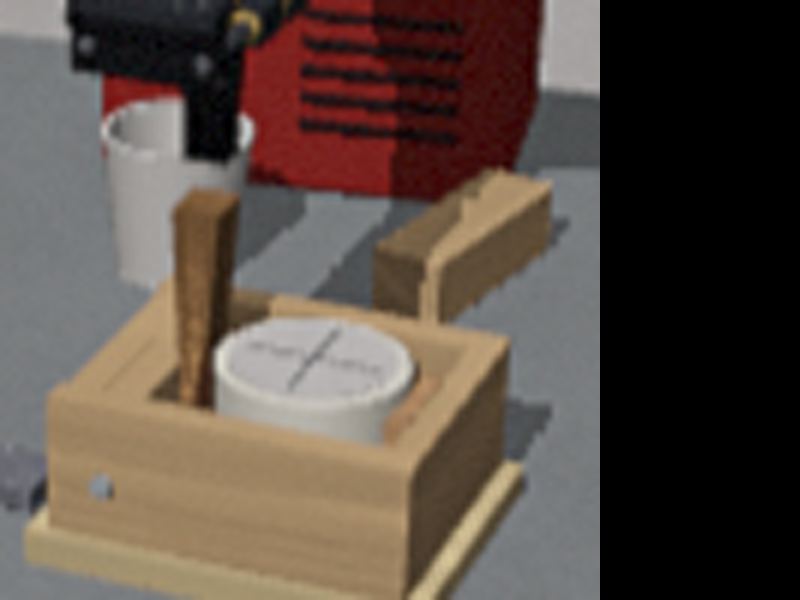

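The side view shows the key standing upright in the gap on its own, its head at about crop (207,205), with the shut fingers above it at (212,157).

Request:
servo_tool:
  moves: "0 0 0.008 0 0; 0 0 0.016 0 0; 0 0 0.020 0 0; 0 0 0.021 0 0; 0 0 0.022 0 0; 0 0 0.022 0 0; 0 0 0.022 0 0"

```text
time: 12.12
position: [0.5859, -0.1511, 0.1791]
tool_rot: [0.08, 0.997, -0.0, 0.0]
ft_force: [0.4, 0.2, -0.4]
grip_width: 0.0004
grip_force: 0.0
```

Request:
servo_tool:
  moves: "0 0 0.001 0 0; 0 0 0.002 0 0; 0 0 0.002 0 0; 0 0 0.002 0 0"

```text
time: 12.45
position: [0.5861, -0.1511, 0.1778]
tool_rot: [0.08, 0.997, -0.0, 0.001]
ft_force: [-0.9, 0.4, 4.2]
grip_width: 0.0001
grip_force: 2.1
```

Request:
servo_tool:
  moves: "0 0 0.001 0 0; 0 0 0.002 0 0; 0 0 0.002 0 0; 0 0 0.002 0 0"

```text
time: 12.78
position: [0.5862, -0.1513, 0.1775]
tool_rot: [0.08, 0.997, -0.001, 0.001]
ft_force: [-2.9, 1.3, 12.2]
grip_width: 0.0005
grip_force: 6.2
```

Request:
servo_tool:
  moves: "0 0 0.0006 0 0; 0 0 0.0012 0 0; 0 0 0.0012 0 0; 0 0 0.0012 0 0"

```text
time: 13.12
position: [0.5863, -0.1515, 0.1771]
tool_rot: [0.08, 0.997, -0.001, 0.001]
ft_force: [-4.6, 1.3, 16.1]
grip_width: 0.0001
grip_force: 8.0
```

Request:
servo_tool:
  moves: "0 0 0.0004 0 0; 0 0 0.0004 0 0; 0 0 -0.004 0 0; 0 0 -0.015 0 0; 0 0 -0.035 0 0; 0 0 -0.055 0 0; 0 0 -0.07 0 0; 0 0 -0.07 0 0; 0 0 -0.07 0 0; 0 0 -0.07 0 0"

```text
time: 13.95
position: [0.5851, -0.1507, 0.2428]
tool_rot: [0.08, 0.997, 0.0, -0.001]
ft_force: [0.3, -0.3, -0.4]
grip_width: 0.0007
grip_force: 0.0
```

```bash
python3 - <<'E'
from h import *
s=cams.camera("side")
o=get_obs();print(o["position"],o["ft_force"],o["time"])
o=np.zeros((600,800,3),np.uint8)
a=cv2.resize(s[150:250,285:385],None,fx=6,fy=6,interpolation=cv2.INTER_CUBIC);o[:,:600]=a
cv2.imwrite("pics/s5.png",o)
E
```

```text
[ 0.5849 -0.1506  0.2424] [-0.328  -0.1487 -1.2977] 14.0
```

View pics/s5.png

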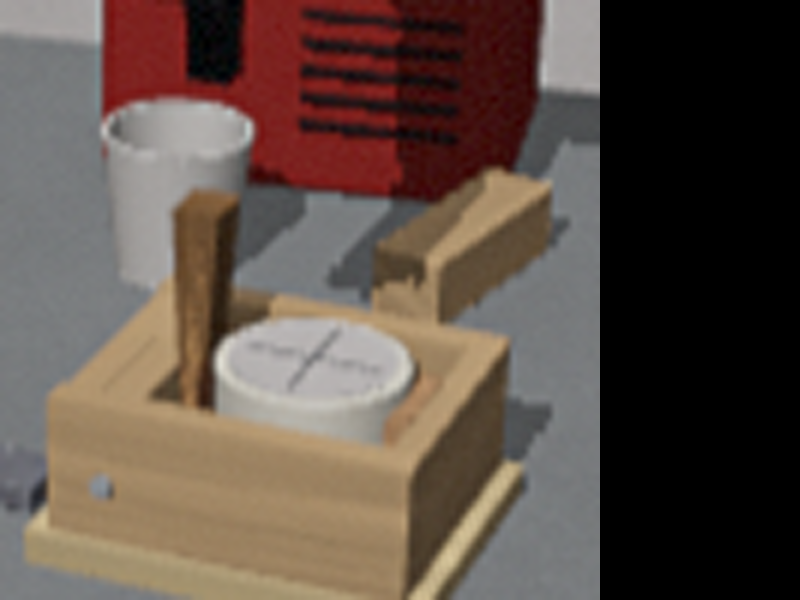

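The side view shows the key still upright in the gap (head at crop (206,200)), with the gripper clear of it. I will check its place along the pad against the drum, then hand in.

```bash
python3 - <<'E'
from h import *
T=lambda p:((p[0]+.5)/6-.5+285,(p[1]+.5)/6-.5+150)
xh=np.array([.9873,-.159]);yh=np.array([.159,.9873])
H=onz("side",T((206,200)),.1773)[:2];D=onz("side",T((315,360)),.1)[:2]
r=((H-D)@xh,(H-D)@yh);print(r)
if abs(r[1])<.007: print(job.hand_in())
E
```

```text
(np.float64(0.05964281584243276), np.float64(0.002256562675196057))
the job is handed in; nothing more can be done
None
```

The key is standing thin end down in the far gap, about 2 mm from the middle of the pad; it was pressed in with about 16 N, stayed upright once let go, and the job was handed in at about 14 s.

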